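# Load the reader's reagent drawer and ready it to run

## Robot

A 7-joint arm with a two-finger parallel gripper is mounted at the origin on a cart in front of the work surface, level with it; the furniture and walls round the work are solid. World frame = base frame: x ahead of the robot, y to its left, z up, the work surface at z = 0. Lengths are in m, angles in rad, forces in N, time in s.
With the tool pointing down it reaches from about 0.4 to 0.85 m from the base axis. Payload 4.5 kg.
Tool frame: the origin (TCP) lies between the finger pads; the fingertips stand 11 mm ahead of it and the grasp point (between the pads) lies 8 mm behind it (r.nose_length is the distance from the TCP to the fingertips, in m); z points along the fingers, y is the line along which they close (so a half turn about z gives the same grasp; the last joint's range is limited). The gripper opens to 88 mm and grips with 3 to 60 N. Pads are 18 mm wide; open, the fingers measure 123 mm over their backs; the gripper's body (75 mm by 187 mm) begins 45 mm behind the grasp point.
Start: joints at [-1.161, 0.689, -0.195, 1.565, 0.157, 0.902, -0.215], TCP at [0.229, 0.581, 0.25] pointing down, gripper open.
Joint ranges: [-3.01, 3.01], [-0.46, 2.08], [-1.47, 1.51], [0.13, 2.56], [-1, 4.14], [0.04, 2.09], [-2.66, 2.66]. Speed limits (rad/s): [2.57, 2.57, 3.14, 3.14, 3.14, 3.14, 3.14].

## Interface

Orientations are given as a unit quaternion [x, y, z, w].
In Python, from plant import get_state, snapshot, camera_model, r gives the robot as it stands.
- The arm moves only by the shell command python3 -m inch 'ROWS' [FORCE]. ROWS is text: rows parted by semicolons, each of 7 numbers parted by spaces: the opening, from -1 (shut) to 1 (fully open), then the shift along the tool's x, y, z in m, then the turn, a rotation vector about the tool's x, y, z in rad. A call has 1 to 20 rows; each row shifts and turns the commanded pose from where the row before left it, along the tool's axes as they then stand; what a row does not reach is not made up. A row lasts 1/12 s, in which the tool goes at most 41.7 mm and 7.16 degrees, less where a joint would pass 70% of its speed; a pose out of reach is approached as far as the arm can. A call is refused whole if a number of a shift passes 0.0417 or a number of a turn 0.125, either way. A call with a gripper value outside its range is refused whole. The fingers move at their own pace and stop on an object; FORCE is the grip in N (left out, the last holds). Time passes only in rows, so rows that do not move let the fingers close. It gives the time, the measured TCP pose, the force, the opening and the grip force at its end, in the units of the state.
- get_state(): the state, without advancing time (a new reading comes with each control period).
- snapshot(name): name is "side" or "top" or "wrist"; returns (picture, depth): 400x640x3 uint8, red, green, blue; 400x640 float32, m along the optical axis (not along the pixel's ray), 0 where there is no reading.
- camera_model(name): a dict with "intrinsics" (3x3 intrinsics, pixels), "view" (4x4, takes a point from world to camera coordinates). Camera axes: x right, y down, z forward; pixel columns grow to the right and rows downward; lengths in m; the calibration is good to about 2 mm. The wrist camera is an equidistant fisheye: a pixel r from the principal point sees the ray r / f radians off the axis. A picture is of the moment at which its call begins: read the wrist's pose just before it. camera_model takes no time and is no camera call; for the wrist camera it gives the pose at the moment of the call.
- r.finish_job(): hands the job in; it is judged then, once.
The state is a dict: "clock": time; "q": joint angles; "qd": joint speeds; "joint_torque": joint torques, N m; "tool_pos": TCP position; "eef_rot": TCP orientation; "contact_force": force on the tool from outside, world axes, zero at the start; "moment": the same for the moment, N m; "opening": opening from 0.0 (shut) to 1.0 (fully open); "finger_force": force on a finger pad.
Only numpy, scipy, OpenCV 4.12 (cv2) and the standard library are available. Lean on these libraries where they do the work, as an engineer would, in place of code of your own. Each camera call takes 0.05 s, during which the arm holds its last target. There are 200 camera calls.

## Task

Get the small white sample reader ready for a run: stand the orange-capped dropper bottle upright in the empty square pocket of its open drawer and let go, then push the drawer fully home, past its detent, so that it clicks in flush and stays shut with the bottle upright in it. Then tip the half-folded display back until it leans about ten degrees past upright and stays there. Do not tip the bottle over on the way, and leave the other two bottles on the worktop where they stand.

Things in the scene. Friction and masses are not known exactly. Their poses are not given: they have to be found in the camera images.
- reader: Small white bench instrument, fixed to the worktop: case 160 mm deep (x), 190 mm wide (y), 135 mm high. Origin: centre of its underside. x points to its back, -x out of its front, z up; its front face is at x = -80. A drawer in the front slides out along -x. The display is hinged on its top.
- drawer (a joint): How far the reader's drawer is open, m: 0 = fully home (its grey front flush with the case), 0.10 = fully out. Drag about 1.5 N. It meets a sprung roller about 14 mm before home, which resists with up to about 10 N; the crest is at 6.5 mm, and once past it the roller pulls the drawer in to 0 and holds it. Left short of the crest it stays ajar.
- ledge (a point): Centre of the front face of the drawer's black pull ledge, a bar 100 mm wide (y), 12 mm high (z) that projects 22 mm from the drawer's front, at 100 mm above the worktop. Closed, it lies at x = -102 in the reader's frame. It moves with the drawer; axes as the reader's. The grey drawer front behind it is 170 mm wide and reaches from 19 to 117 mm above the worktop; the case above it ends at 135 mm.
- pocket (a point): Floor centre of the empty square pocket in the drawer's black insert: 46 x 46 mm, 20 mm deep, floor 30 mm above the worktop. It moves with the drawer (closed: x = -36.5, y = -36 in the reader's frame). It is the right half of the drawer seen from the front; 58 and 88 mm left of it two capped vials are clipped in (16 mm wide, tops at 108 mm). Drawer sides end at 52 mm, its front at 117 mm.
- drop_bottle: The bottle to load: small white plastic bottle with an orange screw cap, 34 mm in diameter, 82 mm high (body 70 mm, cap above), about 45 g, standing on the worktop. Origin: centre of its underside, z up.
- display (a joint): Angle of the reader's display, rad: 0 = folded flat forward on the case, 1.57 = upright, 2.3 = its stop leaning backwards; wanted is 1.745. It starts half folded, leaning over to the front. A friction hinge: it takes about 0.35 N m (3 to 5 N at the top edge) to move and stays where it is left.
- display_top (a point): Middle of the free (top) edge of the display on its screen side, which faces the front. The display is a black panel 160 mm wide, 12 mm thick; this edge lies 110 mm from the hinge axis. The axis runs along the reader's y at x = +30, 143 mm above the worktop.
- seed_bottle: White bottle with a blue cap, 46 mm wide, 104 mm high, standing on the worktop; to be left alone. Origin: centre of its underside, z up.
- hdpe_bottle: White bottle with a red cap, 52 mm wide, 110 mm high, standing on the worktop; to be left alone. Origin: centre of its underside, z up.
Not all that is in view belongs to the job. Leave any yellow look-alike of the drop_bottle alone.

How it is judged:
On the way, in this order (a step that is already met when the one before it is completed fails the run):
1. the orange-capped bottle stands released in the pocket of the still open drawer (horizontal distance between drop_bottle and pocket below 0.013 m and z of drop_bottle in the frame of pocket below 0.006 m and angle between drop_bottle's own z axis and vertical below 0.2 rad and value of joint drawer above 0.03 m and contact force between the fingers and drop_bottle below 0.05 N), for 0.2 s.
2. the drawer is fully home, past its detent, with the bottle in it (horizontal distance between drop_bottle and pocket below 0.013 m and z of drop_bottle in the frame of pocket below 0.006 m and angle between drop_bottle's own z axis and vertical below 0.2 rad and value of joint drawer below 0.003 m), for 0.2 s.
3. the display leans about ten degrees back past upright (value of joint display between 1.595 and 1.895 rad), for 0.2 s.
At the end, for the whole second after the job is handed in: Drawer within 3 mm of home, the bottle upright on the pocket floor in it, the display at 1.595 to 1.895 rad (about 91 to 109 degrees) and at rest; the two other bottles within 30 mm of their start (all of step 2 and all of step 3 and linear speed of drop_bottle below 0.02 m/s and distance of each of seed_bottle, hdpe_bottle from where it was at the start of the episode below 0.03 m and velocity of joint display between -0.05 and 0.05 rad/s); the robot touches nothing.
It fails at once if the dropper bottle is tipped over (angle between drop_bottle's own z axis and vertical above 1 rad).
It fails at once if another bottle is knocked over or pushed away (angle between any of seed_bottle, hdpe_bottle's own z axis and vertical above 0.5 rad or distance of any of seed_bottle, hdpe_bottle from where it was at the start of the episode above 0.04 m).
It also fails if it takes over 66 s, if anything falls off the work surface, if the arm or the gripper's body presses on something with over 40 N, if the wrist force passes 120 N, or if a joint passes its speed limit or range.

## Working session

There is one attempt and no reset: what is moved stays moved. The work goes in short steps, Python scripts to look and compute and a shell command to move; the robot and the scene stay as the last step left them, time stands still between calls to the robot, and variables do not carry over. Pictures are saved under pics/ and viewed, at most 10 in all, crops included, and the job is handed in when it is done.

```bash
mkdir -p pics; ls
cat > h.py <<'E'
import numpy as np, cv2
from plant import get_state, snapshot, camera_model, r
def save(n,f):
    p,d=snapshot(n); cv2.imwrite('pics/'+f+'.png',p[:,:,::-1]); np.save('pics/'+f+'.npy',d); 
    m=camera_model(n); np.savez('pics/'+f+'.npz',K=m['intrinsics'],V=m['view']); return p,d
def ray(f,u,v,fish=False):
    m=np.load('pics/'+f+'.npz');K=m['K'];V=m['V']
    x=(u-K[0,2])/K[0,0];y=(v-K[1,2])/K[1,1]
    if fish:
        t=np.hypot(x,y); s=np.sin(t)/max(t,1e-9); d=np.array([x*s,y*s,np.cos(t)])
    else: d=np.array([x,y,1.])
    R=V[:3,:3]; return -R.T@V[:3,3], R.T@d
def plane(f,u,v,z,fish=False):
    o,d=ray(f,u,v,fish); return o+d*(z-o[2])/d[2]
def depthpt(f,u,v):
    o,d=ray(f,u,v); D=np.load('pics/'+f+'.npy')[int(v),int(u)]; return o+d*D
E
python3 - <<'E'
from h import *
save('top','top0'); save('side','side0')
s=get_state(); print(s['clock'],s['tool_pos'],s['eef_rot'],s['opening'],s['contact_force'])
E
```

```text
pics
0.1 [0.22921885 0.58086367 0.24901428] [ 1.86751391e-01  9.82406867e-01 -8.11062339e-04 -9.11139403e-05] 0.9917444507643197 [-0.72233562  0.35574252 -0.89413601]
```

View pics/top0.png

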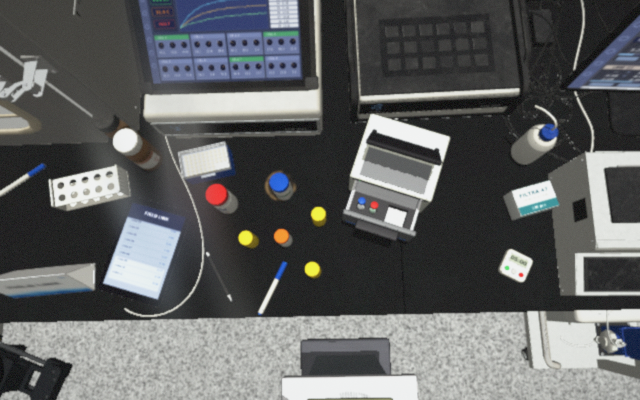

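View pics/side0.png

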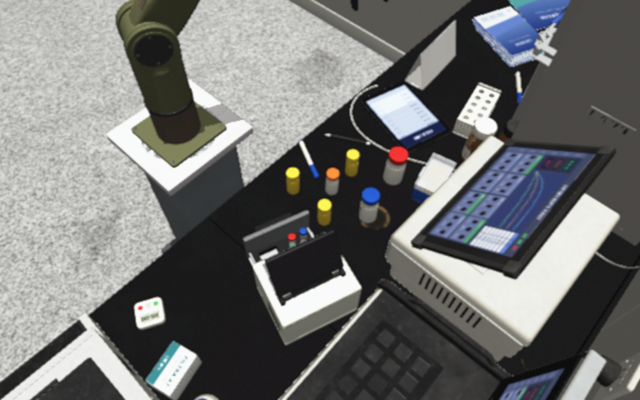

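The top view shows the orange cap at (282,237), yellow caps at (248,239), (319,215) and (312,270), blue at (279,184), and red at (217,197). The reader is near (400,160), turned slightly, with the drawer out and its bright square pocket at (396,217). The side view agrees.

Run:
```python
from h import *
np.set_printoptions(precision=4,suppress=True)
def comps(f,lo,hi,lab,minA=15):
    im=cv2.imread('pics/'+f+'.png'); h=cv2.cvtColor(im,cv2.COLOR_BGR2HSV)
    n,l,st,c=cv2.connectedComponentsWithStats(cv2.inRange(h,lo,hi))
    return [(lab,st[i,4],c[i]) for i in range(1,n) if st[i,4]>minA]
for f in('top0','side0'):
  for lab,lo,hi,z in(('orange',(6,140,120),(16,255,255),.082),('yellow',(22,140,100),(34,255,255),.08),('blue',(105,150,80),(125,255,255),.104),('red',(0,170,110),(4,255,255),.11)):
    for l,a,c in comps(f,lo,hi,lab):
      print(f,l,a,c,plane(f,*c,z-.003),depthpt(f,*c))
# reader in top: white case top
im=cv2.imread('pics/top0.png')[100:250,320:470]
cv2.imwrite('pics/crop1.png',cv2.resize(im,None,fx=4,fy=4,interpolation=cv2.INTER_CUBIC))
m=np.load('pics/top0.npz');print(m['K'],-m['V'][:3,:3].T@m['V'][:3,3])
```

```text
top0 orange 183 [281.0219 235.7596] [0.4762 0.1491 0.079 ] [0.4764 0.1493 0.0775]
top0 yellow 229 [318.2271 215.1004] [0.5231 0.0612 0.077 ] [0.5217 0.0609 0.0845]
top0 yellow 254 [247.0709 238.4921] [0.4721 0.2293 0.077 ] [0.4716 0.2285 0.0808]
top0 yellow 215 [312.1442 269.0419] [0.3973 0.0777 0.077 ] [0.3969 0.0774 0.0819]
top0 blue 183 [548.7541 131.6721] [ 0.7018 -0.4837  0.101 ] [ 0.6812 -0.4559  0.1564]
top0 blue 87 [ 36.1609 169.3793] [0.6498 0.7366 0.101 ] [0.6787 0.8016 0.0105]
top0 blue 294 [278.7823 182.0068] [0.6001 0.151  0.101 ] [0.6001 0.151  0.1011]
top0 blue 38 [361.3158 200.3158] [ 0.5505 -0.04    0.101 ] [ 0.5488 -0.0396  0.1084]
top0 blue 115 [280.8609 269.6957] [0.3959 0.1469 0.101 ] [0.4018 0.1585 0.0113]
top0 blue 32 [ 63.4688 291.5938] [0.3584 0.6428 0.101 ] [0.361  0.6996 0.0102]
top0 blue 19 [ 21.5789 295.5263] [0.3518 0.7394 0.101 ] [0.3536 0.802  0.0143]
top0 blue 81 [623.7037 331.7037] [ 0.2466 -0.5879  0.101 ] [ 0.1891 -1.0015 -0.5826]
top0 blue 28 [624.5357 350.8571] [ 0.2073 -0.5838  0.101 ] [ 0.1235 -0.9926 -0.5793]
top0 red 341 [216.2757 193.7214] [
[... 611 characters left out ...]
0.9755 0.0394]
side0 blue 36 [519.0278  96.9444] [0.6993 0.6995 0.101 ] [0.6767 0.7981 0.0116]
side0 blue 74 [314.0405 171.0811] [0.4488 0.1065 0.101 ] [0.4064 0.1529 0.0147]
side0 blue 271 [370.5166 195.0738] [0.6023 0.1485 0.101 ] [0.6031 0.1472 0.1033]
side0 blue 62 [419.9194 194.4516] [0.6915 0.2344 0.101 ] [0.6734 0.2801 0.0318]
side0 blue 49 [302.5714 230.7551] [ 0.5485 -0.0412  0.101 ] [ 0.5497 -0.0425  0.1041]
side0 red 259 [398.2934 154.1004] [0.5758 0.2945 0.107 ] [0.5767 0.2928 0.1094]
side0 red 48 [291.4792 236.6458] [ 0.5428 -0.073   0.107 ] [ 0.5408 -0.0712  0.1023]
[[442.9845   0.     322.8532]
 [  0.     442.9845 211.9294]
 [  0.       0.       1.    ]] [0.3307 0.0174 1.1015]
```

View pics/crop1.png

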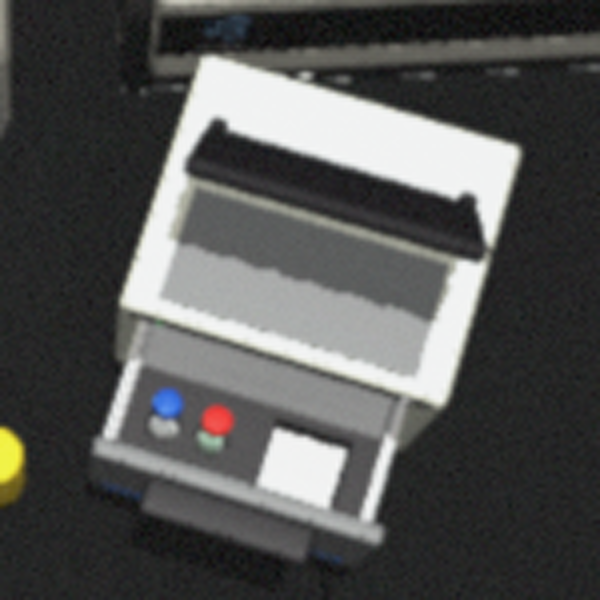

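Run:
```python
from h import *
np.set_printoptions(precision=4,suppress=True)
P=lambda x,y,z:plane('top0',320+x/4,100+y/4,z)
c=np.array([P(*p,.135) for p in((203,57),(520,150),(443,405),(122,303))]);print(c)
print([np.linalg.norm(c[i]-c[i-3]) for i in range(4)])
w=(c[0]-c[1])+(c[3]-c[2]); yaw=np.arctan2(w[1],w[0])-np.pi/2
d=(c[0]-c[3])+(c[1]-c[2]); yaw2=np.arctan2(d[1],d[0]); O=c.mean(0); O[2]=0
yaw=(yaw*190+yaw2*160)/350
print('yaw',yaw,yaw2,O)
R=np.array([[np.cos(yaw),-np.sin(yaw),0],[np.sin(yaw),np.cos(yaw),0],[0,0,1]])
L=lambda p:R.T@(p-O)
print('front top edge',L(P(97,443,.117)),L(P(383,535,.117)))
print('front outer',L(P(93,452,.117)),L(P(378,545,.117)))
print('ledge front',L(P(143,512,.106)),L(P(303,557,.106)))
print('pocket',[L(P(*p,.03)) for p in((272,428),(348,450),(330,508),(255,488))])
print('vials',L(np.array([.5497,-.0405,.108])),L(np.array([.541,-.0695,.108])))
print('display top', L(P(187,165,.135)),L(depthpt('top0',320+195/4,100+165/4)),L(depthpt('top0',320+330/4,100+210/4)),L(depthpt('top0',320+470/4,100+245/4)))
for f in [np.array([-.036,-.036,0])]: pass
print('R',R)
```

```text
[[ 0.7461 -0.0676  0.135 ]
 [ 0.6832 -0.2447  0.135 ]
 [ 0.5363 -0.1912  0.135 ]
 [ 0.6004 -0.0159  0.135 ]]
[np.float64(0.18795645989462492), np.float64(0.1562726218706819), np.float64(0.1867018276599788), np.float64(0.15460953586330065)]
yaw -0.34555651086135775 -0.34514398513933103 [ 0.6415 -0.1299  0.    ]
front top edge [-0.1547  0.0827  0.117 ] [-0.1548 -0.0846  0.117 ]
front outer [-0.1603  0.0833  0.117 ] [-0.1611 -0.0835  0.117 ]
ledge front [-0.1824  0.0462  0.106 ] [-0.1787 -0.0469  0.106 ]
pocket [array([-0.0957, -0.0121,  0.03  ]), array([-0.0945, -0.0601,  0.03  ]), array([-0.1324, -0.0599,  0.03  ]), array([-0.1347, -0.0132,  0.03  ])]
vials [-0.1166  0.053   0.108 ] [-0.115   0.0228  0.108 ]
display top [0.0119 0.0831 0.135 ] [-0.0245  0.0739  0.2376] [-0.0257  0.0017  0.2353] [-0.0225 -0.0702  0.2371]
R [[ 0.9409  0.3387  0.    ]
 [-0.3387  0.9409  0.    ]
 [ 0.      0.      1.    ]]
```

Sizes agree with the spec: the case measures 187 x 155, yaw is -0.346, the drawer is open about 80 mm, and the display is at about 1.04 rad. The pocket is at about (0.520,-0.124) and the bottle at about (0.477,0.148). I'm moving over the bottle now.

```bash
python3 -m inch '0.4 -.015 -.012 0 0 0 -.030;0.4 -.029 -.025 0 0 0 0;0.4 -.030 -.025 0 0 0 0;0.4 -.030 -.025 0 0 0 0;0.4 -.030 -.025 0 0 0 0;0.4 -.030 -.025 0 0 0 0;0.4 -.030 -.025 0 0 0 0;0.4 -.030 -.025 0 0 0 0;0.4 -.030 -.025 0 0 0 0;0.4 -.030 -.025 0 0 0 0;0.4 -.030 -.025 0 0 0 0;0.4 -.030 -.025 0 0 0 0;0.4 -.030 -.025 0 0 0 0;0.4 -.006 -.012 0.02 0 0 0;0.4 0 0 0.02 0 0 0;0.4 0 0 0 0 0 0;0.4 0 0 0 0 0 0' 12
python3 - <<'E'
from h import *
np.set_printoptions(precision=4,suppress=True)
s=get_state(); p,d=save('wrist','w1')
print(s['clock'],s['tool_pos'],s['eef_rot'],s['opening'],s['contact_force'])
h=cv2.cvtColor(cv2.imread('pics/w1.png'),cv2.COLOR_BGR2HSV)
n,l,st,c=cv2.connectedComponentsWithStats(cv2.inRange(h,(6,140,100),(16,255,255)))
for i in range(1,n):
    if st[i,4]>20: print(st[i],c[i],plane('w1',*c[i],.082,True))
E
```

```text
clock: 1.52
tool_pos: [0.4758, 0.1475, 0.2091]
eef_rot: [0.172, 0.985, -0.0, -0.001]
contact_force: [0.3, 0.4, 0.4]
opening: 0.702
finger_force: 0.0
1.5167 [0.4758 0.1475 0.2091] [ 0.1718  0.9851 -0.0004 -0.0012] 0.7016967542447444 [0.3491 0.3811 0.4354]
[ 305  177   38   39 1153] [323.4345 196.2758] [0.477  0.1487 0.082 ]
```

View pics/w1.png

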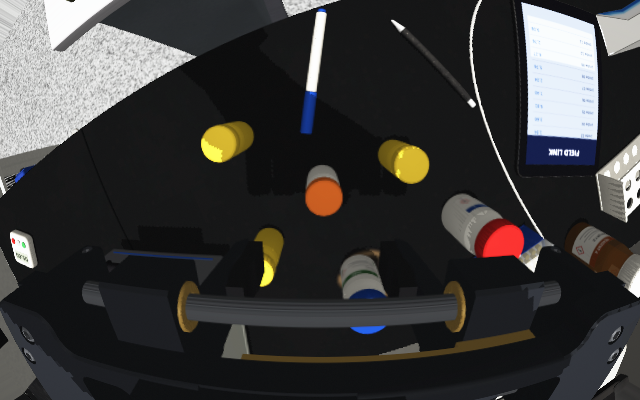

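The wrist view shows the orange cap at (323,196), centred between the fingers, with neighbours clear. The offset is about 1 mm, so I'm descending and gripping.

```bash
python3 -m inch '0.4 -.001 .0015 .03 0 0 0;0.4 0 0 .03 0 0 0;0.4 0 0 .03 0 0 0;0.4 0 0 .03 0 0 0;0.4 0 0 .02 0 0 0;0.4 0 0 .009 0 0 0;0.4 0 0 0 0 0 0;-1 0 0 0 0 0 0;-1 0 0 0 0 0 0;-1 0 0 0 0 0 0;-1 0 0 0 0 0 0;-1 0 0 0 0 0 0;-1 0 0 0 0 0 0;-1 0 0 0 0 0 0' 12
```

```text
clock: 2.73
tool_pos: [0.4787, 0.1488, 0.0615]
eef_rot: [0.172, 0.985, 0.001, 0.001]
contact_force: [-0.2, -0.0, 6.1]
opening: 0.362
finger_force: 12.0
```

```bash
python3 -m inch '-1 0 0 -.01 0 0 0;-1 0 0 -.02 0 0 0;-1 0 0 -.03 0 0 0;-1 0 0 -.03 0 0 0;-1 0 0 -.03 0 0 0;-1 0 0 -.03 0 0 0;-1 -.006 -.012 -.01 0 0 0;-1 -.012 -.021 0 0 0 0;-1 -.014 -.026 0 0 0 0;-1 -.014 -.026 0 0 0 0;-1 -.014 -.026 0 0 0 0;-1 -.014 -.026 0 0 0 0;-1 -.014 -.026 0 0 0 0;-1 -.014 -.026 0 0 0 0;-1 -.012 -.024 0 0 0 0;-1 -.010 -.020 0 0 0 0;-1 -.007 -.010 0 0 0 0;-1 0 0 0 0 0 0;-1 0 0 0 0 0 0;-1 0 0 0 0 0 0'
python3 - <<'E'
from h import *
np.set_printoptions(precision=4,suppress=True)
s=get_state(); save('wrist','w2');save('side','side1');save('top','top1')
print(s['tool_pos'],s['eef_rot'],s['opening'],s['contact_force'])
a=cv2.imread('pics/w2.png');b=cv2.resize(cv2.imread('pics/side1.png')[130:330,160:400],None,fx=2,fy=2)
E
```

```text
clock: 4.4
tool_pos: [0.5188, -0.1223, 0.2209]
eef_rot: [0.171, 0.985, 0.001, -0.0]
contact_force: [0.3, 0.7, -1.3]
opening: 0.362
finger_force: 12.1
[ 0.5188 -0.1223  0.2209] [ 0.1708  0.9853  0.0007 -0.0002] 0.36210991475710785 [ 0.3029  0.6507 -1.3039]
```

View pics/w2.png

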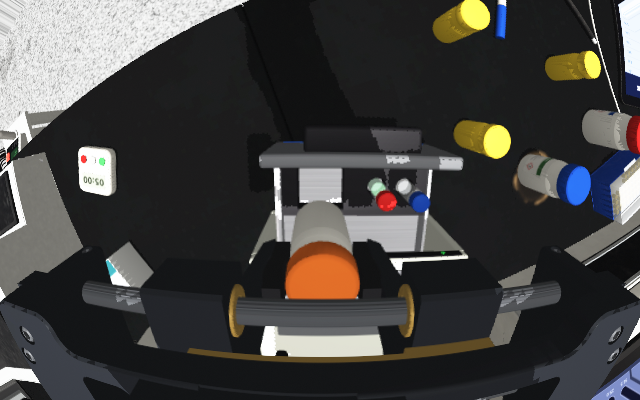

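The bottle is held. The bright pocket floor shows at u≈299–342, v≈168–203, and the drawer front's top edge at v≈150–168. I'll use it to refine the pocket's position.

Run:
```python
from h import *
np.set_printoptions(precision=4,suppress=True)
yaw=-.3455;O=np.array([.6415,-.1299,0]);R=np.array([[np.cos(yaw),-np.sin(yaw),0],[np.sin(yaw),np.cos(yaw),0],[0,0,1]])
L=lambda p:R.T@(p-O)
g=cv2.cvtColor(cv2.imread('pics/w2.png'),cv2.COLOR_BGR2GRAY).astype(int)
for v in(175,185,195): print(v,g[v,290:350:2])
print(g[140:212:2,320])
for n,u,v,z in(('pl',299.,190,.03),('pr',342,190,.03),('frontL',260,167,.117),('frontR',463,167,.117),('outL',260,152,.117),('outR',463,156,.117),('red',386,201,.108),('blue',420,202,.108),('ledgeL',307,129,.106),('ledgeR',420,129,.106)):
    print(n,L(plane('w2',u,v,z,True)))
print('tcp',L(get_state()['tool_pos']))
```

```text
175 [ 28  29  29  25  70 192 192 192 192 192 191 192 193 192 192 192 192 192
 192 192 192 193 194 194 193 192  77  27  31  30]
185 [ 29  29  28  26  39 186 186 185 186 186 186 186 186 186 186 186 186 186
 187 187 186 187 187 187 187 185  52  26  30  30]
195 [ 27  27  27  27  40 188 188 188 187 187 188 187 189 188 188 188 188 188
 188 188 188 188 188 187 188 186  32  27  29  28]
[ 32  31  30  30  28  28  55  85 108 117 114 111 108  97 145 193 189 189
 191 192 188 190 189 187 193 188 188 191 188 190 155 121 122 124 126 126]
pl [-0.1067 -0.0596  0.03  ]
pr [-0.1068 -0.0128  0.03  ]
frontL [-0.1485 -0.0841  0.117 ]
frontR [-0.1506  0.0835  0.117 ]
outL [-0.1605 -0.0837  0.117 ]
outR [-0.16    0.0826  0.117 ]
red [-0.1179  0.0194  0.108 ]
blue [-0.1171  0.05    0.108 ]
ledgeL [-0.1774 -0.0471  0.106 ]
ledgeR [-0.1796  0.0461  0.106 ]
tcp [-0.1178 -0.0346  0.2208]
```

```bash
python3 -m inch '-1 -.003 -.0015 0 0 0 0;-1 0 0 .02 0 0 0;-1 0 0 .02 0 0 0;-1 0 0 .02 0 0 0;-1 0 0 .02 0 0 0;-1 0 0 .015 0 0 0;-1 0 0 .01 0 0 0;-1 0 0 .01 0 0 0;-1 0 0 .007 0 0 0;-1 0 0 .005 0 0 0;-1 0 0 0 0 0 0;-1 0 0 0 0 0 0;-1 0 0 0 0 0 0'
```

```text
clock: 5.63
tool_pos: [0.5216, -0.1269, 0.0942]
eef_rot: [0.172, 0.985, 0.0, 0.001]
contact_force: [-0.4, 0.2, -0.7]
opening: 0.363
finger_force: 12.1
```

```bash
python3 -m inch '-1 0 .001 .0025 0 0 0;-1 0 0 0 0 0 0;-1 0 0 0 0 0 0;0.1 0 0 0 0 0 0;0.1 0 0 0 0 0 0;0.1 0 0 0 0 0 0;0.1 0 0 0 0 0 0;0.1 0 0 0 0 0 0;0.1 0 0 -.01 0 0 0;0.1 0 0 -.02 0 0 0;0.1 0 0 -.03 0 0 0;0.1 0 0 -.03 0 0 0;0.1 0 0 -.03 0 0 0;0.1 0 0 -.03 0 0 0;0.1 0 0 0 0 0 0'
python3 - <<'E'
from h import *
np.set_printoptions(precision=4,suppress=True)
save('wrist','w3'); s=get_state(); print(s['tool_pos'],s['opening'])
yaw=-.3455;O=np.array([.6415,-.1299,0]);R=np.array([[np.cos(yaw),-np.sin(yaw),0],[np.sin(yaw),np.cos(yaw),0],[0,0,1]])
h=cv2.cvtColor(cv2.imread('pics/w3.png'),cv2.COLOR_BGR2HSV)
n,l,st,c=cv2.connectedComponentsWithStats(cv2.inRange(h,(6,140,100),(16,255,255)))
for i in range(1,n):
    if st[i,4]>50: print(st[i],c[i],R.T@(plane('w3',*c[i],.112,True)-O))
print('tcp',R.T@(s['tool_pos']-O))
E
```

```text
clock: 6.88
tool_pos: [0.5247, -0.1261, 0.2472]
eef_rot: [0.172, 0.985, 0.0, 0.005]
contact_force: [0.0, -0.2, 0.5]
opening: 0.552
finger_force: 0.0
[ 0.5234 -0.1261  0.2447] 0.546936361695712
[ 302  169   37   37 1080] [320.1639 186.9787] [-0.1182 -0.0387  0.112 ]
tcp [-0.1124 -0.0365  0.2447]
```

View pics/w3.png

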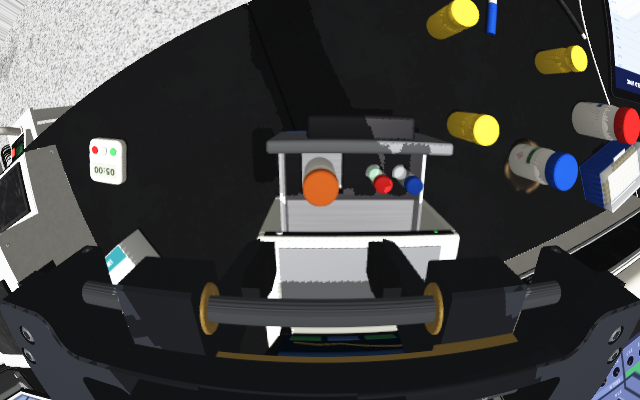

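The bottle stands upright in the pocket, with its cap at (320,187), about 3 mm off centre. Next I go out in front of the ledge with the fingers shut.

```bash
python3 -m inch '-1 .015 .006 0 0 0 0;-1 .03 .010 0 0 0 0;-1 .03 .010 0 0 0 0;-1 .02 .0105 0 0 0 0;-1 .008 0 0 0 0 0;-1 0 0 .03 0 0 0;-1 0 0 .03 0 0 0;-1 0 0 .03 0 0 0;-1 0 0 .03 0 0 0;-1 0 0 .018 0 0 0;-1 0 0 .009 0 0 0;-1 0 0 0 0 0 0;-1 0 0 0 0 0 0'
python3 -c "
from h import *
s=get_state();yaw=-.3455;c,n=np.cos(yaw),np.sin(yaw);d=s['tool_pos']-np.array([.6415,-.1299,0]);print(c*d[0]+n*d[1],-n*d[0]+c*d[1],d[2],s['contact_force'])"
```

```text
clock: 8.02
tool_pos: [0.4368, -0.0571, 0.0936]
eef_rot: [0.172, 0.985, -0.0, -0.001]
contact_force: [-0.0, 0.2, 0.3]
opening: 0.01
finger_force: 0.0
-0.2172535800838247 -0.0007736081121645505 0.09357077237195295 [-0.03935539  0.15429218  0.28013589]
```

```bash
python3 -m inch '-1 -.01 0 -.003 0 0 0;-1 -.008 0 0 0 0 0;-1 -.004 0 0 0 0 0;-1 -.004 0 0 0 0 0;-1 -.004 0 0 0 0 0;-1 -.005 0 0 0 0 0;-1 -.006 0 0 0 0 0;-1 -.006 0 0 0 0 0;-1 -.006 0 0 0 0 0;-1 -.006 0 0 0 0 0;-1 -.006 0 0 0 0 0;-1 -.006 0 0 0 0 0;-1 -.006 0 0 0 0 0;-1 -.005 0 0 0 0 0;-1 -.004 0 0 0 0 0;-1 0 0 0 0 0 0'
python3 -c "
from h import *
s=get_state();yaw=-.3455;c,n=np.cos(yaw),np.sin(yaw);d=s['tool_pos']-np.array([.6415,-.1299,0]);print(c*d[0]+n*d[1],-n*d[0]+c*d[1],d[2],s['contact_force'])"
```

```text
clock: 9.35
tool_pos: [0.5193, -0.0862, 0.0972]
eef_rot: [0.172, 0.985, 0.0, 0.001]
contact_force: [0.1, -0.5, 0.0]
opening: 0.007
finger_force: 0.0
-0.1297601118949987 -0.0003061273859006411 0.09717952280220564 [ 0.07877928 -0.53916469  0.00099869]
```

```bash
python3 -m inch '-1 -.003 0 0 0 0 0;-1 -.003 0 0 0 0 0;-1 -.003 0 0 0 0 0;-1 -.002 0 0 0 0 0;-1 0 0 0 0 0 0;-1 0 0 0 0 0 0'; python3 -m inch '-1 -.002 0 0 0 0 0;-1 -.002 0 0 0 0 0;-1 0 0 0 0 0 0'
python3 - <<'E'
from h import *
s=get_state();yaw=-.3455;c,n=np.cos(yaw),np.sin(yaw);d=s['tool_pos']-np.array([.6415,-.1299,0]);print(c*d[0]+n*d[1],-n*d[0]+c*d[1],d[2],s['contact_force'])
p,_=save('wrist','w4'); save('top','top4')
E
```

```text
clock: 9.85
tool_pos: [0.5258, -0.0885, 0.097]
eef_rot: [0.172, 0.985, -0.0, -0.003]
contact_force: [-6.0, 2.7, 4.4]
opening: 0.006
finger_force: 3.4
clock: 10.1
tool_pos: [0.5297, -0.0899, 0.097]
eef_rot: [0.172, 0.985, 0.0, -0.003]
contact_force: [-4.8, 1.7, 3.2]
opening: 0.009
finger_force: 3.0
-0.11878063363329111 -0.0002407949897838546 0.09699803757049062 [-4.79314313  1.74613131  3.21681347]
```

View pics/w4.png

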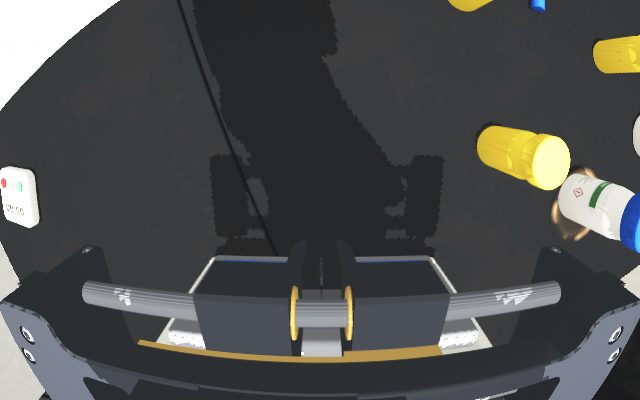

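The fingers press on the ledge. The force has passed its peak (6.6 to 5.1 N), so the roller is near its crest. I'll keep pushing.

```bash
python3 -m inch '-1 -.002 0 0 0 0 0;-1 -.002 0 0 0 0 0;-1 -.002 0 0 0 0 0;-1 0 0 0 0 0 0;-1 0 0 0 0 0 0'; python3 -m inch '-1 -.002 0 0 0 0 0;-1 -.002 0 0 0 0 0;-1 0 0 0 0 0 0;-1 0 0 0 0 0 0'
```

```text
clock: 10.62
tool_pos: [0.5386, -0.093, 0.0973]
eef_rot: [0.172, 0.985, 0.0, 0.001]
contact_force: [-0.2, 1.2, -0.1]
opening: 0.003
finger_force: 0.2
clock: 10.95
tool_pos: [0.5386, -0.0932, 0.097]
eef_rot: [0.172, 0.985, -0.0, -0.003]
contact_force: [-6.8, 3.0, 4.3]
opening: 0.009
finger_force: 3.9
```

Once past the crest the force fell to zero, and the drawer then stopped at its home position. I'll back off, raise the tool and approach the display.

```bash
python3 -m inch '-1 .01 0 0 0 0 0;-1 .025 0 0 0 0 0;-1 0 0 -.015 0 0 0;-1 0 0 -.03 0 0 0;-1 0 0 -.03 0 0 0;-1 0 0 -.03 0 0 0;-1 0 0 -.021 0 0 0;-1 0 0 0 0 0 0;-1 0 0 0 0 0 0'
python3 - <<'E'
from h import *
np.set_printoptions(precision=4,suppress=True)
yaw=-.3455;O=np.array([.6415,-.1299,0]);R=np.array([[np.cos(yaw),-np.sin(yaw),0],[np.sin(yaw),np.cos(yaw),0],[0,0,1]])
s=get_state(); print('tcp',R.T@(s['tool_pos']-O),s['contact_force'])
save('side','side5');save('top','top5')
a=cv2.imread('pics/side5.png')[170:350,200:400];b=cv2.imread('pics/top5.png')[90:270,310:510]
cv2.imwrite('pics/c5.png',cv2.resize(np.hstack([a,b]),None,fx=2,fy=2,interpolation=cv2.INTER_CUBIC))
E
```

```text
clock: 11.7
tool_pos: [0.5098, -0.0829, 0.2243]
eef_rot: [0.172, 0.985, 0.0, 0.002]
contact_force: [-0.0, 0.3, -0.7]
opening: 0.009
finger_force: 0.0
tcp [-0.1398 -0.0003  0.2243] [-0.008   0.283  -0.6657]
```

View pics/c5.png

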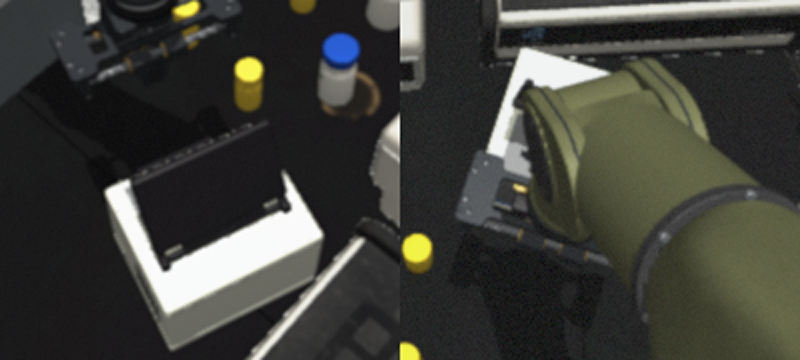

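In the side crop (left half) the closed drawer is hidden behind the case at (200,250). The display's back and its top edge show at about (205,155), with the gripper clear in front. I'm pushing the display back now.

```bash
python3 -m inch '-1 -.015 0 0 0 0 0;-1 -.02 0 0 0 0 0;-1 -.02 0 0 0 0 0;-1 -.015 0 0 0 0 0;-1 -.008 0 0 0 0 0;-1 -.008 0 0 0 0 0;-1 -.008 0 0 0 0 0;-1 -.008 0 0 0 0 0;-1 -.008 0 0 0 0 0;-1 -.008 0 0 0 0 0;-1 -.008 0 0 0 0 0;-1 -.008 0 0 0 0 0;-1 0 0 0 0 0 0'
python3 -m inch '-1 -.007 0 0 0 0 0;-1 -.007 0 0 0 0 0;-1 -.006 0 0 0 0 0;-1 -.006 0 0 0 0 0;-1 -.005 0 0 0 0 0;-1 -.005 0 0 0 0 0;-1 0 0 0 0 0 0;-1 0 0 0 0 0 0;-1 0 0 0 0 0 0'
python3 -c "
from h import *
s=get_state();yaw=-.3455;c,n=np.cos(yaw),np.sin(yaw);d=s['tool_pos']-np.array([.6415,-.1299,0]);print(c*d[0]+n*d[1],-n*d[0]+c*d[1],d[2],s['contact_force'])"
```

```text
clock: 12.88
tool_pos: [0.6346, -0.1274, 0.2231]
eef_rot: [0.172, 0.985, 0.0, -0.001]
contact_force: [-1.9, 0.5, 1.8]
opening: 0.007
finger_force: 0.6
clock: 13.63
tool_pos: [0.6691, -0.1403, 0.223]
eef_rot: [0.172, 0.985, 0.0, 0.001]
contact_force: [-0.8, 1.0, -0.6]
opening: 0.007
finger_force: 0.4
0.029438054823518016 -0.0004140331619143008 0.22302258914206594 [-0.80949374  1.03683701 -0.59930887]
```

Next I retreat straight back and up, clear of the view, and check.

```bash
python3 -m inch '-1 .01 0 0 0 0 0;-1 .03 0 0 0 0 0;-1 .03 0 0 0 0 0;-1 .03 0 0 0 0 0;-1 .03 0 0 0 0 0;-1 .03 0 0 0 0 0;-1 .02 .02 -.02 0 0 0;-1 .005 .035 -.015 0 0 0;-1 0 .035 -.01 0 0 0;-1 0 .035 0 0 0 0;-1 0 .035 0 0 0 0;-1 0 .035 0 0 0 0;-1 0 .035 0 0 0 0;-1 0 .035 0 0 0 0;-1 0 .03 0 0 0 0;-1 0 0 0 0 0 0;-1 0 0 0 0 0 0'
python3 - <<'E'
from h import *
np.set_printoptions(precision=4,suppress=True)
save('side','side6');save('top','top6')
yaw=-.3455;O=np.array([.6415,-.1299,0]);R=np.array([[np.cos(yaw),-np.sin(yaw),0],[np.sin(yaw),np.cos(yaw),0],[0,0,1]])
# point cloud in the reader frame from the depth of both views
for f in('side6','top6'):
    D=np.load(f'pics/{f}.npy');im=cv2.imread(f'pics/{f}.png').max(2);v,u=np.nonzero(D>0)
    m=np.load(f'pics/{f}.npz');K,V=m['K'],m['V'];z=D[v,u]
    C=np.stack([(u-K[0,2])/K[0,0]*z,(v-K[1,2])/K[1,1]*z,z]);W=V[:3,:3].T@(C-V[:3,3:])
    Q=(R.T@(W-O[:,None])).T
    k=(abs(Q[:,1])<.06)&(abs(Q[:,0])<.12)&(Q[:,2]>.155)&(Q[:,2]<.27); q=Q[k]
    print(f,k.sum(), q.min(0) if k.sum() else '')
    for lo in np.arange(.155,.26,.015):
        j=(q[:,2]>lo)&(q[:,2]<lo+.015)
        if j.sum()>5: print(round(lo+.0075,4),j.sum(),np.median(q[j,0]))
    k=(abs(Q[:,1])<.09)&(Q[:,0]>-.2)&(Q[:,0]<-.07)&(Q[:,2]>.08)&(Q[:,2]<.125)
    if k.sum(): print('front',k.sum(),np.percentile(Q[k,0],[1,10,50,90]))
a=cv2.imread('pics/side6.png')[170:350,200:400];b=cv2.imread('pics/top6.png')[90:270,310:510]
cv2.imwrite('pics/c6.png',cv2.resize(np.hstack([a,b]),None,fx=2,fy=2,interpolation=cv2.INTER_CUBIC))
E
```

```text
clock: 15.05
tool_pos: [0.595, 0.2022, 0.2681]
eef_rot: [0.171, 0.985, 0.001, 0.001]
contact_force: [-0.9, -0.6, 0.9]
opening: 0.006
finger_force: 0.0
side6 837 [ 0.0404 -0.0599  0.1552]
0.1625 66 0.042309088670730785
0.1775 74 0.04483550519586235
0.1925 73 0.04782689862324112
0.2075 90 0.050376968012098136
0.2225 85 0.05341672538085201
0.2375 99 0.05621541869105883
0.2525 350 0.05285440443703064
front 109 [-0.0992 -0.0974 -0.0949 -0.0917]
top6 1703 [ 0.0285 -0.06    0.1551]
0.1625 142 0.030247932318386853
0.1775 211 0.03189778655350922
0.1925 222 0.034833658337248524
0.2075 237 0.03762689700428401
0.2225 239 0.04038295157000796
0.2375 267 0.042986003011918586
0.2525 385 0.04905630746921275
front 663 [-0.0997 -0.0976 -0.083  -0.077 ]
```

View pics/c6.png

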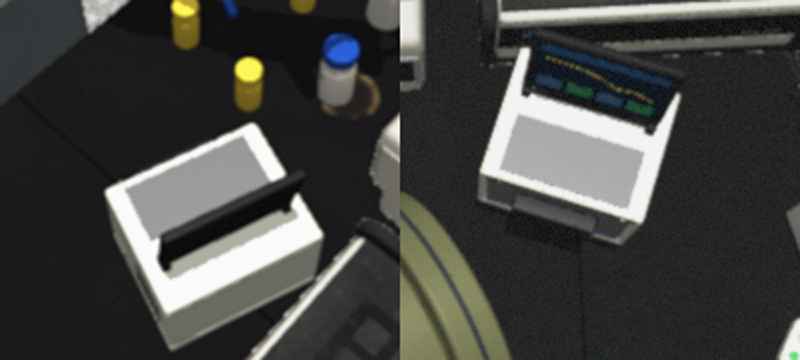

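The display slope gives about 1.755 rad. The ledge front is at about -0.100, so the drawer is home, and the arm is clear. Handing in.

```bash
python3 -c "
from plant import r
print(r.finish_job())"
```

```text
the job is handed in; nothing more can be done
None
```

I handed the job in at about 15 s: the bottle stood upright and released in the pocket, the drawer measured fully home past its detent, the display leaned back at about 1.755 rad, the other two bottles were not touched, and no verdict came back; I could not see the bottle once the drawer was shut.

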